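Hang the washed utensils away on their rails

TASK

Put the washed utensils away: hang everything from the rail over the drip tray onto the storage rails, the round wire skimmers on the rail that has a skimmer at its back and the slotted turners on the rail that has a turner at its back; if a turner was hung among the skimmers by mistake, move it to the turner rail too. The handles are closed loops, so each utensil must be run to the front of its rail, lifted over the turned-up end and threaded over the end of the other rail in the same way. Let none fall, do not tip the stands, leave the timer and the peeler lying where they are, and leave every utensil hanging straight and still.

Things in the scene. Friction and masses are not known exactly. Their poses are not given: they have to be found in the camera images.
- drain_stand: Draining stand: ribbed aluminium drip tray 250 x 110 x 22 mm with a bent steel rail over it, from which the washed utensils hang. Origin: middle of its underside; own +x runs to the back, along the rail. Loose, 3 kg, stands on the worktop; the post at its back (x = +105 mm) is no higher than the rail.
- skimmer_stand: Storage stand for skimmers: flat steel base plate 250 x 90 x 12 mm with a bent steel rail over it, a skimmer hanging at its back. Origin: middle of its underside; own +x runs to the back, along the rail. Loose, 3 kg, stands on the worktop; the post at its back (x = +105 mm) is no higher than the rail.
- turner_stand: Storage stand for turners: flat steel base plate 250 x 90 x 12 mm with a bent steel rail over it, a turner hanging at its back. Origin: middle of its underside; own +x runs to the back, along the rail. Loose, 3 kg, stands on the worktop; the post at its back (x = +105 mm) is no higher than the rail.
- drain_rail (a point): Top of the drain stand's rail at mid length, 235 mm straight above the stand's origin; stand's axes. The rail is a level 10 mm round bar along x; utensils can hang from x = -80 to +85 mm. Its free front end, towards the robot, is turned up as an end stop: a 10 mm pin at x = -90 mm, top 14 mm above the rail's top.
- skimmer_rail (a point): Top of the skimmer stand's rail at mid length, 235 mm straight above the stand's origin; stand's axes. The rail is a level 10 mm round bar along x; utensils can hang from x = -80 to +85 mm. Its free front end, towards the robot, is turned up as an end stop: a 10 mm pin at x = -90 mm, top 14 mm above the rail's top.
- turner_rail (a point): Top of the turner stand's rail at mid length, 235 mm straight above the stand's origin; stand's axes. The rail is a level 10 mm round bar along x; utensils can hang from x = -80 to +85 mm. Its free front end, towards the robot, is turned up as an end stop: a 10 mm pin at x = -90 mm, top 14 mm above the rail's top.
- skimmer_0_eye (a point): Skimmer: round wire mesh 87 mm across, lowest point 182 mm below; at first at the back of the skimmer rail, in its place. Black closed loop handle: 10 mm thick (own x, along the rail), 52 wide (y), hole 36 wide x 40 high, side bars 8. This point: middle of the underside of the loop's top bar, which rests on the rail; loop from z = -52 to +14, hole -40 to 0 mm. 96 to 150 g.
- skimmer_1_eye (a point): Skimmer: round wire mesh 87 mm across, lowest point 182 mm below; at first on the draining rail; may be absent. Black closed loop handle: 10 mm thick (own x, along the rail), 52 wide (y), hole 36 wide x 40 high, side bars 8. This point: middle of the underside of the loop's top bar, which rests on the rail; loop from z = -52 to +14, hole -40 to 0 mm. 96 to 150 g.
- skimmer_2_eye (a point): Skimmer: round wire mesh 87 mm across, lowest point 182 mm below; at first on the draining rail; may be absent. Black closed loop handle: 10 mm thick (own x, along the rail), 52 wide (y), hole 36 wide x 40 high, side bars 8. This point: middle of the underside of the loop's top bar, which rests on the rail; loop from z = -52 to +14, hole -40 to 0 mm. 96 to 150 g.
- skimmer_3_eye (a point): Skimmer: round wire mesh 87 mm across, lowest point 182 mm below; at first on the draining rail; may be absent. Black closed loop handle: 10 mm thick (own x, along the rail), 52 wide (y), hole 36 wide x 40 high, side bars 8. This point: middle of the underside of the loop's top bar, which rests on the rail; loop from z = -52 to +14, hole -40 to 0 mm. 96 to 150 g.
- turner_0_eye (a point): Turner: slotted blade 76 x 86 mm, lowest point 181 mm below; at first at the back of the turner rail, in its place. Black closed loop handle: 10 mm thick (own x, along the rail), 52 wide (y), hole 36 wide x 40 high, side bars 8. This point: middle of the underside of the loop's top bar, which rests on the rail; loop from z = -52 to +14, hole -40 to 0 mm. 96 to 150 g.
- turner_1_eye (a point): Turner: slotted blade 76 x 86 mm, lowest point 181 mm below; at first on the draining rail; may be absent. Black closed loop handle: 10 mm thick (own x, along the rail), 52 wide (y), hole 36 wide x 40 high, side bars 8. This point: middle of the underside of the loop's top bar, which rests on the rail; loop from z = -52 to +14, hole -40 to 0 mm. 96 to 150 g.
- turner_2_eye (a point): Turner: slotted blade 76 x 86 mm, lowest point 181 mm below; at first on the draining rail; may be absent. Black closed loop handle: 10 mm thick (own x, along the rail), 52 wide (y), hole 36 wide x 40 high, side bars 8. This point: middle of the underside of the loop's top bar, which rests on the rail; loop from z = -52 to +14, hole -40 to 0 mm. 96 to 150 g.
- turner_3_eye (a point): Turner: slotted blade 76 x 86 mm, lowest point 181 mm below; at first hung by mistake in front on the skimmer rail; may be absent. Black closed loop handle: 10 mm thick (own x, along the rail), 52 wide (y), hole 36 wide x 40 high, side bars 8. This point: middle of the underside of the loop's top bar, which rests on the rail; loop from z = -52 to +14, hole -40 to 0 mm. 96 to 150 g.
- timer: Twist timer with a red dial, 68 x 68 x 43 mm, at the front left; a bystander. Origin at the centre of its underside.
- peeler: Black peeler, 170 x 25 x 18 mm, lying at the front right; a bystander. Origin at the centre of its underside.

How it is judged:
By the outcome, as a careful person would: the job done as asked, in the order asked, and still so for the second after the job is handed in, with the robot touching nothing.
Of skimmer_1, turner_1, skimmer_2, turner_2, skimmer_3, turner_3 only 4 to 5 are there at a start; the rules pass over those that are not, and their reading is None.
At some moment in a run one of skimmer_stand, turner_stand, drain_stand may be knocked a few centimetres aside while the robot is not near it.
It also fails if it takes over 210 s, if anything falls off the work surface, if the arm or the gripper's body presses on something with over 40 N, if the wrist force passes 120 N, or if a joint passes its speed limit or range.

ROBOT

A 6-joint arm with a two-finger parallel gripper is mounted at the origin on a cart in front of the work surface, level with it; the furniture and walls round the work are solid. World frame = base frame: x ahead of the robot, y to its left, z up, the work surface at z = 0. Lengths are in m, angles in rad, forces in N, time in s.
With the tool pointing down it reaches from about 0.325 to 0.9 m from the base axis. Payload 6.1 kg.
Tool frame: the origin (TCP) lies at the very end of the fingers, on their centre line; the grasp point (between the pads) lies 19 mm behind it; z points along the fingers, y is the line along which they close (so a half turn about z gives the same grasp; the last joint's range is limited). The gripper opens to 85 mm and grips with 20 to 120 N. Pads are 22 mm wide; open, the fingers measure 114 mm over their backs; the gripper's body (76 mm by 85 mm) begins 54 mm behind the grasp point. The pads swing forward as they close: fully open they stand 13 mm farther back than shut.
Start: joints at [1.021, 0.22, 1.526, -0, 1.395, -0.126], TCP at [0.257, 0.57, 0.231] pointing down, gripper open.
Joint ranges: [-2.98, 2.98], [-0.91, 2.08], [0.09, 2.57], [-1.24, 4.39], [0.2, 2.65], [-2.68, 2.68]. Speed limits (rad/s): [2.57, 2.57, 3.01, 3.14, 3.14, 3.14].

INTERFACE

Orientations are given as a rotation vector (axis times angle).
In Python, from workcell import r, eyes gives the robot as it stands (r), with the cameras (eyes).
- The arm moves only by the shell command python3 shift.py [FORCE], which reads ROWS from standard input. ROWS is one flat JSON list of numbers that holds 1 to 10 rows one after another, with no inner brackets; each row has 7 numbers: dx, dy, dz in a scale on which 1.0 is 0.5 m, then a rotation vector rx, ry, rz in parts of the range, where 1.0 means 90 degrees, then the finger opening in m; each row is the pose to reach, as a shift and turn from the pose commanded when the command began, along the tool's axes at that moment; what a row does not reach only later rows make up. A row lasts 1/12 s, in which the tool goes at most 0.0417 m and 0.125 rad, less where a joint would pass 70% of its speed; a pose out of reach is approached as far as the arm can. The fingers move at their own pace and stop on an object; FORCE is the grip in N (left out, the last holds). Time passes only in rows, so rows that do not move let the fingers close. It prints the time, the measured TCP pose, the force, the opening and the grip force at its end. Shift and turn numbers lie between -1 and 1, and a call with a number outside is refused. Input that does not fit is refused with a message, and nothing moves.
- r.get_state(): the state, without advancing time (a new reading comes with each control period).
- eyes.camera(name): name is "side" or "top" or "wrist"; returns the picture (384x512x3 uint8, red, green, blue); there is no depth.
- eyes.camera_model(name): a dict with "K" (3x3 intrinsics, pixels), "k1" (the pictures are not rectified: a ray, as slopes to the right and down, at radius r is drawn at 1 + k1 r^2 times it, then the intrinsics apply), "xyz" and "attitude" of the camera in the world; the wrist camera has in their place "mount" (4x4, takes a point from camera to tool coordinates, whose origin is the TCP and whose axes are the flange's). Camera axes: x right, y up, looking along -z (the intrinsics and any distortion apply to the point x, -y, -z); pixel columns grow to the right and rows downward; lengths in m; the calibration is good to about 2 mm. A picture is of the moment at which its call begins: read the wrist's pose just before it. camera_model takes no time and is no camera call.
- r.job_done(): hands the job in; it is judged then, once.
The state is a dict: "time": time; "q": joint angles; "qd": joint speeds; "tau": joint torques, N m; "tool_pos": TCP position; "ee_rot": TCP orientation; "wrist_force": force on the tool from outside, world axes, zero at the start; "torque": the same for the moment, N m; "grip_width": finger opening in m; "gripper_force": force on a finger pad.
Only numpy, scipy, OpenCV 4.12 (cv2) and the standard library are available. Lean on these libraries where they do the work, as an engineer would, in place of code of your own. Each camera call takes 0.05 s, during which the arm holds its last target. There are 200 camera calls.

## Working session

There is one attempt and no reset: what is moved stays moved. The work goes in short steps, Python scripts to look and compute and a shell command to move; the robot and the scene stay as the last step left them, time stands still between calls to the robot, and variables do not carry over. Pictures are saved under pics/ and viewed, at most 14 in all, crops included, and the job is handed in when it is done.

```bash
ls; mkdir -p pics
python3 - <<'E'
from workcell import r, eyes
import cv2,numpy as np
s=r.get_state();print({k:np.round(v,4).tolist() for k,v in s.items()})
for n in("side","top","wrist"):
    im=eyes.camera(n);cv2.imwrite(f"pics/{n}0.png",im[:,:,::-1]);print(n,eyes.camera_model(n))
a=[cv2.imread(f"pics/{n}0.png") for n in("side","top")]
E
```

```text
pics
shift.py
workcell.py
  5 shift.py
  3 workcell.py
  8 total
{'time': 0.0, 'q': [1.0209, 0.2212, 1.5276, -0.0, 1.3947, -0.1261], 'qd': [0.0001, -0.0008, -0.0001, 0.0012, -0.0005, 0.0006], 'tau': [0.0003, -49.6872, -38.9405, -0.0003, 0.0106, 0.0], 'tool_pos': [0.2567, 0.5692, 0.2302], 'ee_rot': [-0.6606, -3.0707, 0.003], 'wrist_force': [-0.6459, 0.5861, 0.3735], 'torque': [0.0207, 0.0939, 0.0103], 'gripper_force': 0.0, 'grip_width': 0.0854}
side {'K': array([[379.96505154,   0.        , 258.91608275],
       [  0.        , 379.96505154, 190.47234672],
       [  0.        ,   0.        ,   1.        ]]), 'k1': -0.07558060297520171, 'xyz': array([ 0.30312499, -0.80709149,  0.51352861]), 'attitude': array([ 1.17072279, -0.1228436 , -0.21088903])}
top {'K': array([[431.87657871,   0.        , 264.68940778],
       [  0.        , 431.87657871, 191.8863265 ],
       [  0.        ,   0.        ,   1.        ]]), 'k1': 0.0536459115166148, 'xyz': array([ 0.32765881, -0.00241611,  1.38383862]), 'attitude': array([ 0.10816266, -0.10949495, -1.54185765])}
wrist {'K': array([[305.26741649,   0.        , 255.36725212],
       [  0.        , 305.26741649, 185.34455581],
       [  0.        ,   0.        ,   1.        ]]), 'k1': -0.05349643126593227, 'mount': array([[ 9.60682632e-04,  9.65135445e-01,  2.61749210e-01,
         6.76260580e-02],
       [ 9.99999391e-01, -7.84960615e-04, -7.75890531e-04,
         7.45664066e-04],
       [-5.43376632e-04,  2.61749796e-01, -9.65135612e-01,
        -1.41437529e-01],
       [ 0.00000000e+00,  0.00000000e+00,  0.00000000e+00,
         1.00000000e+00]])}
```

View pics/side0.png

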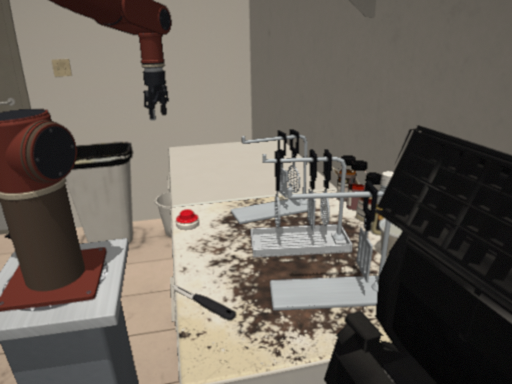

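View pics/top0.png

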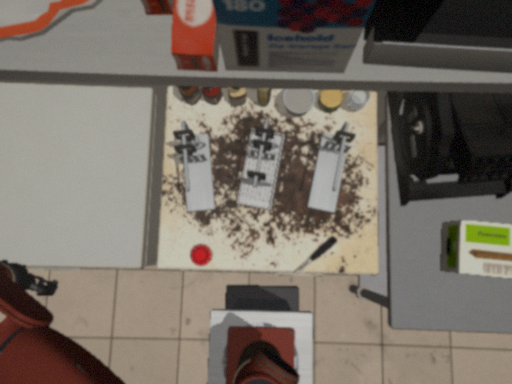

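```bash
cat > h.py <<'E'
import numpy as np,cv2
from scipy.spatial.transform import Rotation as R
from workcell import r, eyes
def cam(n,s=None):
    m=eyes.camera_model(n)
    if n!="wrist": return m,R.from_rotvec(m["attitude"]).as_matrix(),np.array(m["xyz"])
    s=s or r.get_state();T=R.from_rotvec(s["ee_rot"]).as_matrix();M=m["mount"]
    return m,T@M[:3,:3],T@M[:3,3]+s["tool_pos"]
def proj(P,n,s=None):
    m,A,t=cam(n,s);c=(np.atleast_2d(P)-t)@A
    u=np.c_[c[:,0],-c[:,1]]/-c[:,2:];u=u*(1+m["k1"]*(u**2).sum(1,keepdims=True))
    return u@m["K"][:2,:2].T+m["K"][:2,2]
def ray(px,n,s=None):
    m,A,t=cam(n,s);px=np.atleast_2d(np.float64(px))
    u=cv2.undistortPoints(px[:,None],m["K"],np.array([m["k1"],0,0,0]))[:,0]
    return t,np.c_[u[:,0],-u[:,1],-np.ones(len(u))]@A.T
def onz(px,n,z,s=None):
    t,d=ray(px,n,s);return t+d*((z-t[2])/d[:,2:])
def snap(n,name):
    s=r.get_state();im=eyes.camera(n)[:,:,::-1].copy();cv2.imwrite(f"pics/{name}.png",im);return im,s
def crop(im,x0,y0,x1,y1,k):return cv2.resize(im[y0:y1,x0:x1],None,fx=k,fy=k,interpolation=cv2.INTER_CUBIC)
E
python3 - <<'E'
from h import *
t=cv2.imread("pics/top0.png");s=cv2.imread("pics/side0.png")
cv2.imwrite("pics/c0.png",crop(t,165,110,365,225,4));cv2.imwrite("pics/c1.png",crop(s,225,120,400,320,3))
E
```

```text
(no output)
```

View pics/c0.png

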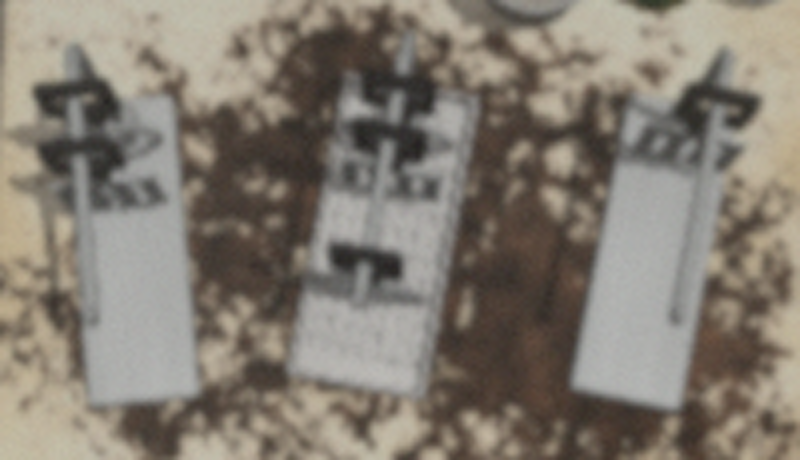

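View pics/c1.png

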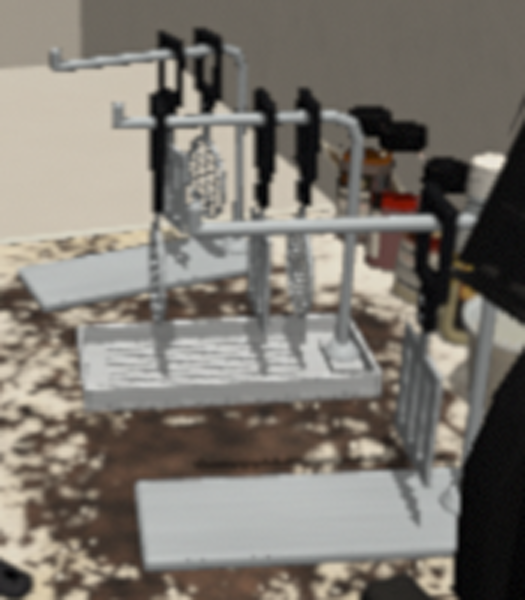

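```bash
cat >> h.py <<'E'
STANDS=dict(skimmer=(.012,.25,.09),drain=(.022,.25,.11),turner=(.012,.25,.09))
def stands(im):
    hsv=cv2.cvtColor(im,cv2.COLOR_BGR2HSV);B=im.astype(int)
    m=((B[...,0]>=B[...,2]-6)&(hsv[...,2]>100)).astype(np.uint8)*255
    m[:105]=0;m[235:]=0;m[:,:163]=0;m[:,380:]=0
    m=cv2.morphologyEx(cv2.morphologyEx(m,cv2.MORPH_CLOSE,np.ones((3,3))),cv2.MORPH_OPEN,np.ones((7,7)))
    cs=[c for c in cv2.findContours(m,0,2)[0] if cv2.contourArea(c)>500]
    cs=sorted(cs,key=lambda c:c[:,0,0].mean());out={}
    for n,c in zip(STANDS,cs):
        z,L,W=STANDS[n];p=onz(cv2.convexHull(c)[:,0].astype(float),"top",z)[:,:2]
        (cx,cy),(w,h),a=cv2.minAreaRect((p*1000).astype(np.float32))
        a=np.deg2rad(a);
        if h>w:a+=np.pi/2;w,h=h,w
        a=(a+np.pi/2)%np.pi-np.pi/2
        u=np.array([np.cos(a),np.sin(a)])
        # front edge is always visible: anchor centre to it
        c0=np.array([cx,cy])/1000; f=(p-c0)@u; c1=c0+u*(np.percentile(f,0)+L/2)
        out[n]=(c1,a,(w,h),c0)
    return out,m
def blobs(im,z=.249):
    m=(im.max(2)<60).astype(np.uint8)*255;m[:108]=0;m[235:]=0;m[:,:163]=0;m[:,362:]=0
    n,l,st,ce=cv2.connectedComponentsWithStats(m)
    return [(onz(ce[i],"top",z)[0,:2],st[i]) for i in range(1,n) if st[i,4]>25]
def W(st,n,P):
    c,a=st[n][:2];x,y,z=P;return np.array([c[0]+np.cos(a)*x-np.sin(a)*y,c[1]+np.sin(a)*x+np.cos(a)*y,z])
E
python3 - <<'E'
from h import *
im=cv2.imread("pics/top0.png");si=cv2.imread("pics/side0.png")
st,m=stands(im)
for n in st:
    print(n,np.round(st[n][0],4),round(st[n][1],3),np.round(st[n][2],0),np.round(st[n][3],4))
    P=[W(st,n,p) for p in((-.09,0,.249),(-.09,0,.23),(.1,0,.23),(-.125,-STANDS[n][2]/2,STANDS[n][0]),(-.125,STANDS[n][2]/2,STANDS[n][0]),(.125,STANDS[n][2]/2,STANDS[n][0]))]
    for I,nm in((im,"top"),(si,"side")):
        for q in proj(P,nm): cv2.circle(I,tuple(int(v*16) for v in q),16,(0,0,255),1,cv2.LINE_AA,4)
for p,s in blobs(im):
    print(np.round(p,4),s,[ (n,np.round((np.array([[np.cos(-st[n][1]),-np.sin(-st[n][1])],[np.sin(-st[n][1]),np.cos(-st[n][1])]])@(p-st[n][0])),3)) for n in st if abs(p[1]-st[n][0][1])<.08])
a=crop(im,165,110,365,225,4)
b=crop(si,225,120,400,320,3)
cv2.imwrite("pics/d.png",cv2.resize(np.hstack([cv2.resize(a,(750,431)),cv2.resize(b,(377,431))]),(800,306)));cv2.imwrite("pics/d2.png",np.vstack([crop(im,165,110,365,225,3.)[:,:525],b])[:,:][:2000]) if 0 else None
E
```

```text
skimmer [0.5791 0.2159] 0.111 [248.  87.] [0.5779 0.2158]
drain [0.596  0.0143] -0.144 [187. 110.] [0.5646 0.0189]
turner [ 0.5896 -0.2026] -0.182 [224.  89.] [ 0.5767 -0.2003]
[0.651  0.0039] [256 127  17  12 100] [('drain', array([ 0.056, -0.002]))]
[0.6332 0.2042] [187 131   7  10  35] [('skimmer', array([ 0.053, -0.018]))]
[ 0.6427 -0.1958] [334 132  11  11  47] [('turner', array([0.051, 0.016]))]
[0.6012 0.0696] [233 140  12  15  65] [('drain', array([-0.003,  0.055]))]
[0.6154 0.0082] [254 141  17   9  88] [('drain', array([ 0.02 , -0.003]))]
[0.5973 0.2014] [185 145  10  10  45] [('skimmer', array([ 0.017, -0.016]))]
[0.5978 0.2317] [176 146   7   7  28] [('skimmer', array([0.02 , 0.014]))]
[0.5311 0.0213] [249 172  16   8  56] [('drain', array([-0.065, -0.002]))]
```

View pics/d.png

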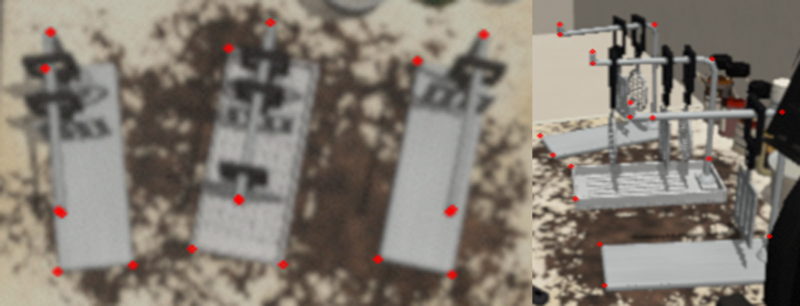

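```bash
cat >> h.py <<'E'
def go(P,a):
    "shift in tool axes to TCP=P with tool y along stand y (stand yaw a)"
    s=r.get_state();T=R.from_rotvec(s["ee_rot"]).as_matrix()
    x=np.array([-np.cos(a),-np.sin(a),0]);z=np.array([0,0,-1.]);G=np.c_[x,np.cross(z,x),z]
    d=T.T@(np.array(P)-s["tool_pos"]);v=R.from_matrix(T.T@G).as_rotvec()
    print("d",np.round(d,4),"rot",np.round(v,3),"|d|",round(np.linalg.norm(d),3));return d
def loc(st,n,P):
    c,a=st[n][:2];d=np.array(P[:2])-c;return np.round([np.cos(a)*d[0]+np.sin(a)*d[1],-np.sin(a)*d[0]+np.cos(a)*d[1]],4)
E
python3 - <<'E'
from h import *
st,_=stands(cv2.imread("pics/top0.png"))
go(W(st,"skimmer",(-.16,0,.28)),st["skimmer"][1])
print(W(st,"skimmer",(-.16,0,.28)),W(st,"drain",(-.17,0,.28)),W(st,"turner",(-.17,0,.28)))
E
```

```text
d [-0.3014 -0.2712 -0.0492] rot [-0.001 -0.001 -0.535] |d| 0.408
[0.42003477 0.19821762 0.28      ] [0.42772249 0.03872421 0.28      ] [ 0.42241278 -0.17192679  0.28      ]
```

The rows are not in the units I measure in: shifts go in shares of 0.5 m and turns go in shares of 90 degrees. I convert before sending: -0.3014 m is -0.6028, -0.2712 m is -0.5424, -0.535 rad is -0.3406.

```bash
echo '[-0.06, -0.054, -0.01, 0, 0, -0.0344, 0.085, -0.12, -0.108, -0.02, 0, 0, -0.0681, 0.085, -0.18, -0.162, -0.03, 0, 0, -0.1019, 0.085, -0.24, -0.216, -0.04, 0, 0, -0.1362, 0.085, -0.3, -0.272, -0.05, 0, 0, -0.17, 0.085, -0.36, -0.326, -0.06, 0, 0, -0.2037, 0.085, -0.42, -0.38, -0.068, 0, 0, -0.2381, 0.085, -0.48, -0.434, -0.078, 0, 0, -0.2725, 0.085, -0.54, -0.488, -0.088, 0, 0, -0.3062, 0.085, -0.6028, -0.5424, -0.0984, 0, 0, -0.3406, 0.085]' | python3 shift.py 60
echo '[0, 0, 0, 0, 0, 0, 0.085, 0, 0, 0, 0, 0, 0, 0.085]' | python3 shift.py
python3 - <<'E'
from h import *
im,s=snap("wrist","w1");print(s["tool_pos"],s["ee_rot"],s["time"])
E
```

```text
time: 0.98
tool_pos: [0.4202, 0.1969, 0.2806]
ee_rot: [-0.179, 3.136, 0.0]
wrist_force: [1.3, -0.4, -0.2]
grip_width: 0.085
gripper_force: 0.0
time: 1.15
tool_pos: [0.4211, 0.1968, 0.2807]
ee_rot: [-0.166, 3.137, 0.0]
wrist_force: [-0.5, 0.1, -0.3]
grip_width: 0.0855
gripper_force: 0.0
[0.42107006 0.19684867 0.28069406] [-1.65898279e-01  3.13668581e+00  3.51212199e-04] 1.15
```

View pics/w1.png

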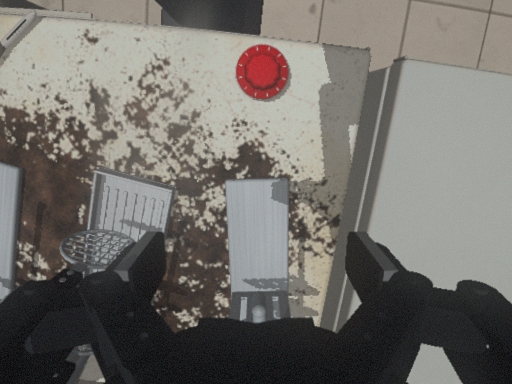

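Run:
```python
from h import *
st,_=stands(cv2.imread("pics/top0.png"))
go(W(st,"skimmer",(.018,0,.28)),st["skimmer"][1]);go(W(st,"skimmer",(.018,0,.2)),st["skimmer"][1])
```

```text
d [-0.1778  0.0006  0.0003] rot [ 0.001 -0.    -0.003] |d| 0.178
d [-0.1778  0.0005  0.0803] rot [ 0.001 -0.    -0.003] |d| 0.195
```

In the tool's units: -0.178 m is -0.356, -0.15 m is -0.3.

```bash
echo '[-0.06, 0, 0, 0, 0, 0, 0.085, -0.12, 0, 0, 0, 0, 0, 0.085, -0.18, 0, 0, 0, 0, 0, 0.085, -0.24, 0, 0, 0, 0, 0, 0.085, -0.3, 0, 0, 0, 0, 0, 0.085, -0.356, 0, 0, 0, 0, 0, 0.085, -0.356, 0, 0.05, 0, 0, 0, 0.085, -0.356, 0, 0.1, 0, 0, 0, 0.085, -0.356, 0, 0.15, 0, 0, 0, 0.085, -0.356, 0, 0.16, 0, 0, 0, 0.085]' | python3 shift.py
echo '[0, 0, 0, 0, 0, 0, 0.07, 0, 0, 0, 0, 0, 0, 0.06, 0, 0, 0, 0, 0, 0, 0.055, 0, 0, 0, 0, 0, 0, 0.045, 0, 0, 0, 0, 0, 0, 0.04, 0, 0, 0, 0, 0, 0, 0.04, 0, 0, 0, 0, 0, 0, 0.04, 0, 0, 0, 0, 0, 0, 0.04]' | python3 shift.py 60
python3 - <<'E'
from h import *
a,s=snap("side","s2");b,_=snap("wrist","w2")
q=proj(s["tool_pos"],"side")[0].astype(int)
cv2.imwrite("pics/v2.png",np.hstack([crop(a,225,110,325,270,2.4),b[:,56:]]))
E
```

```text
time: 2.03
tool_pos: [0.5931, 0.2202, 0.194]
ee_rot: [0.178, -3.127, 0.002]
wrist_force: [-1.6, 1.1, -1.1]
grip_width: 0.0852
gripper_force: 0.0
time: 2.7
tool_pos: [0.5983, 0.2192, 0.2032]
ee_rot: [-0.174, 3.133, 0.003]
wrist_force: [-1.0, 2.0, 6.4]
grip_width: 0.051
gripper_force: 62.6
```

View pics/v2.png

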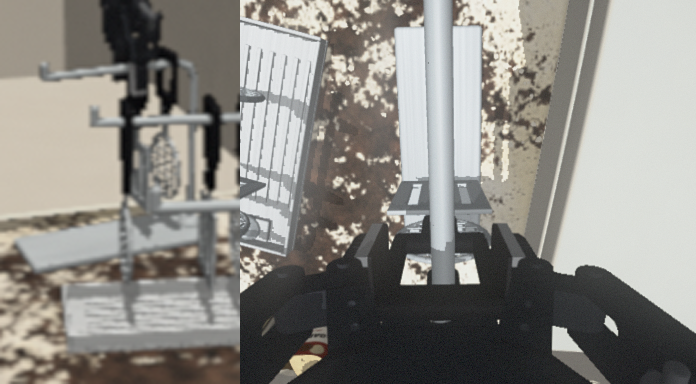

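In the tool's units: 0.085 m is 0.17, -0.025 m is -0.05.

```bash
echo '[0, 0, -0.024, 0, 0, 0, 0.04, 0, 0, -0.05, 0, 0, 0, 0.04, 0, 0, -0.05, 0, 0, 0, 0.04, 0.02, 0, -0.05, 0, 0, 0, 0.04, 0.06, 0, -0.05, 0, 0, 0, 0.04, 0.1, 0, -0.05, 0, 0, 0, 0.04, 0.14, 0, -0.05, 0, 0, 0, 0.04, 0.17, 0, -0.05, 0, 0, 0, 0.04, 0.17, 0, -0.05, 0, 0, 0, 0.04]' | python3 shift.py
python3 - <<'E'
from h import *
st,_=stands(cv2.imread("pics/top0.png"));s=r.get_state();print(loc(st,"skimmer",s["tool_pos"]))
E
```

```text
time: 3.55
tool_pos: [0.5104, 0.2089, 0.2256]
ee_rot: [0.175, -3.135, 0.0]
wrist_force: [0.5, 1.1, -1.2]
grip_width: 0.0512
gripper_force: 62.5
[-0.069   0.0006]
```

In the tool's units: 0.12 m is 0.24, 0.11 m is 0.22.

```bash
echo '[0.03, 0, 0, 0, 0, 0, 0.04, 0.07, 0, 0, 0, 0, 0, 0.04, 0.11, 0, 0, 0, 0, 0, 0.04, 0.15, 0, 0, 0, 0, 0, 0.04, 0.19, 0, 0, 0, 0, 0, 0.04, 0.22, 0, 0, 0, 0, 0, 0.04, 0.24, 0, 0, 0, 0, 0, 0.04, 0.24, 0, 0, 0, 0, 0, 0.04]' | python3 shift.py
python3 - <<'E'
from h import *
b,_=snap("top","t3");st,_=stands(b)
for n in st: print(n,st[n][0],st[n][1])
print(loc(st,"skimmer",r.get_state()["tool_pos"]))
go(W(st,"turner",(-.17,0,.225)),st["turner"][1])
E
```

```text
time: 4.22
tool_pos: [0.3926, 0.1957, 0.2259]
ee_rot: [-0.175, 3.136, 0.0]
wrist_force: [0.9, 0.2, -1.4]
grip_width: 0.0511
gripper_force: 62.5
skimmer [0.57929349 0.21707674] 0.13134761262779082
drain [0.59471536 0.013552  ] -0.1720850806834866
turner [ 0.58903298 -0.20309953] -0.19284761717396215
[-0.1868  0.0032]
d [ 0.0124 -0.3672  0.001 ] rot [0.    0.002 0.304] |d| 0.367
```

In the tool's units: -0.33 m is -0.66, -0.3 m is -0.6, 0.275 rad is 0.1751.

```bash
echo '[0, -0.03, 0, 0, 0, 0.0064, 0.04, 0, -0.08, 0, 0, 0, 0.0223, 0.04, 0, -0.14, 0, 0, 0, 0.0382, 0.04, 0, -0.21, 0, 0, 0, 0.0573, 0.04, 0.004, -0.29, 0, 0, 0, 0.0764, 0.04, 0.006, -0.37, 0, 0, 0, 0.0955, 0.04, 0.01, -0.45, 0, 0, 0, 0.1146, 0.04, 0.014, -0.53, 0, 0, 0, 0.1369, 0.04, 0.018, -0.6, 0, 0, 0, 0.156, 0.04, 0.02, -0.66, 0, 0, 0, 0.1751, 0.04]' | python3 shift.py
echo '[0, -0.03, 0, 0, 0, 0.0083, 0.04, 0, -0.054, 0, 0, 0, 0.014, 0.04, 0, -0.07, 0, 0, 0, 0.0178, 0.04, 0, -0.07, 0, 0, 0, 0.0178, 0.04, 0, -0.07, 0, 0, 0, 0.0178, 0.04]' | python3 shift.py
python3 - <<'E'
from h import *
st,_=stands(cv2.imread("pics/top0.png"))
b,_=snap("top","t4");c,_=snap("side","s4");n,_=stands(b)
for k in n: print(k,n[k][0],n[k][1])
print(loc(st,"turner",r.get_state()["tool_pos"]))
go(W(st,"turner",(-.09,0,.225)),st["turner"][1])
cv2.imwrite("pics/v4.png",np.hstack([crop(b,250,115,360,235,3.2),crop(c,240,110,400,270,2.4)]))
E
```

```text
time: 5.1
tool_pos: [0.4207, -0.1369, 0.226]
ee_rot: [0.262, 3.129, -0.002]
wrist_force: [0.4, 0.3, -1.0]
grip_width: 0.0509
gripper_force: 62.8
time: 5.52
tool_pos: [0.4146, -0.1681, 0.2255]
ee_rot: [0.302, 3.127, 0.001]
wrist_force: [0.4, 0.6, -0.7]
grip_width: 0.0509
gripper_force: 62.9
skimmer [0.57933875 0.21710258] 0.12486531208696983
drain [0.59474533 0.01327697] -0.1681979307564072
turner [ 0.59313349 -0.20286926] -0.1905498417854421
[-0.1786  0.0031]
d [-0.0886 -0.0023  0.0004] rot [ 0.    -0.    -0.009] |d| 0.089
```

View pics/v4.png

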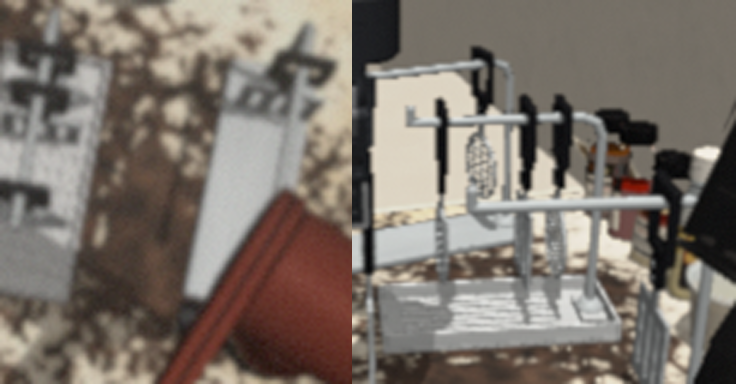

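In the tool's units: -0.13 m is -0.26, -0.002 m is -0.004.

```bash
echo '[-0.03, -0.004, 0, 0, 0, 0, 0.04, -0.07, -0.004, 0, 0, 0, 0, 0.04, -0.11, -0.004, 0, 0, 0, 0, 0.04, -0.15, -0.004, 0, 0, 0, 0, 0.04, -0.19, -0.004, 0, 0, 0, 0, 0.04, -0.22, -0.004, 0, 0, 0, 0, 0.04, -0.25, -0.004, 0, 0, 0, 0, 0.04, -0.26, -0.004, 0, 0, 0, 0, 0.04]' | python3 shift.py
python3 - <<'E'
from h import *
st,_=stands(cv2.imread("pics/top0.png"))
print(loc(st,"turner",r.get_state()["tool_pos"]))
a,_=snap("wrist","w5");c,_=snap("side","s5")
cv2.imwrite("pics/v5.png",np.hstack([a[:,56:456],crop(c,250,150,400,310,2.4)]))
E
```

```text
time: 6.28
tool_pos: [0.5434, -0.1937, 0.2254]
ee_rot: [0.298, 3.127, 0.0]
wrist_force: [0.3, -0.5, -1.5]
grip_width: 0.0507
gripper_force: 62.9
[-0.0471  0.0004]
```

View pics/v5.png

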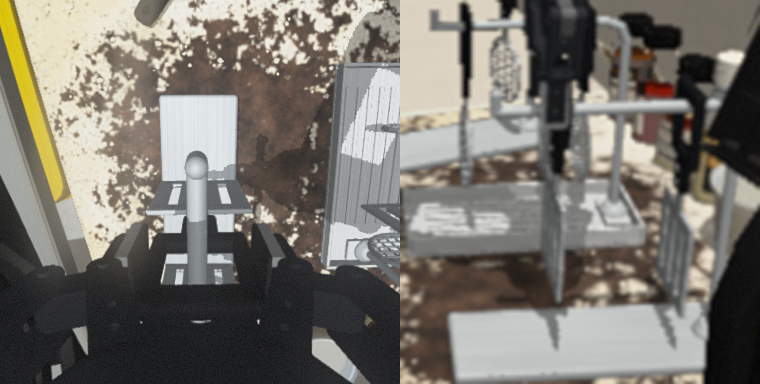

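In the tool's units: -0.059 m is -0.118, 0.021 m is 0.042.

```bash
echo '[-0.03, 0, 0, 0, 0, 0, 0.04, -0.07, 0, 0, 0, 0, 0, 0.04, -0.1, 0, 0, 0, 0, 0, 0.04, -0.118, 0, 0, 0, 0, 0, 0.04, -0.118, 0, 0, 0, 0, 0, 0.04, -0.118, 0, 0.02, 0, 0, 0, 0.04, -0.118, 0, 0.036, 0, 0, 0, 0.04, -0.118, 0, 0.042, 0, 0, 0, 0.04, -0.118, 0, 0.042, 0, 0, 0, 0.04, -0.118, 0, 0.042, 0, 0, 0, 0.04]' | python3 shift.py
echo '[0, 0, 0, 0, 0, 0, 0.054, 0, 0, 0, 0, 0, 0, 0.058, 0, 0, 0, 0, 0, 0, 0.065, 0, 0, 0, 0, 0, 0, 0.075, 0, 0, 0, 0, 0, 0, 0.085, 0, 0, 0, 0, 0, 0, 0.085, 0, 0, 0, 0, 0, 0, 0.085, 0, 0, -0.02, 0, 0, 0, 0.085, 0, 0, -0.06, 0, 0, 0, 0.085, 0, 0, -0.12, 0, 0, 0, 0.085]' | python3 shift.py
python3 - <<'E'
from h import *
st,_=stands(cv2.imread("pics/top0.png"))
print(loc(st,"turner",r.get_state()["tool_pos"]))
go(W(st,"turner",(-.2,.02,.28)),st["drain"][1])
E
```

```text
time: 7.22
tool_pos: [0.5986, -0.2056, 0.2038]
ee_rot: [-0.301, -3.126, -0.001]
wrist_force: [1.5, 0.2, -1.9]
grip_width: 0.0508
gripper_force: 63.1
time: 8.05
tool_pos: [0.5979, -0.2051, 0.2624]
ee_rot: [-0.3, -3.122, -0.003]
wrist_force: [0.7, -0.6, 0.1]
grip_width: 0.0851
gripper_force: 0.0
[ 0.0086 -0.0009]
d [ 0.2089  0.0188 -0.0164] rot [ 0.002 -0.006 -0.048] |d| 0.21
```

In the tool's units: 0.21 m is 0.42, 0.065 m is 0.13, -0.04 rad is -0.0255.

```bash
echo '[0, 0, -0.04, 0, 0, 0, 0.085, 0.06, 0, -0.04, 0, 0, 0, 0.085, 0.13, 0, -0.04, 0, 0, 0, 0.085, 0.2, 0, -0.04, 0, 0, 0, 0.085, 0.27, 0, -0.04, 0, 0, -0.0064, 0.085, 0.34, 0, -0.04, 0, 0, -0.0191, 0.085, 0.4, 0.02, -0.04, 0, 0, -0.0255, 0.085, 0.42, 0.04, -0.04, 0, 0, -0.0255, 0.085]' | python3 shift.py
python3 - <<'E'
from h import *
b,_=snap("top","t6");c,_=snap("side","s6");st,_=stands(b)
for k in st: print(k,st[k][0],st[k][1],st[k][2])
for p,s in blobs(b): print(s,[(k,loc(st,k,p)) for k in st if abs(p[1]-st[k][0][1])<.08])
st,_=stands(cv2.imread("pics/top0.png"))
go(W(st,"drain",(-.065,0,.28)),st["drain"][1])
cv2.imwrite("pics/v6.png",np.hstack([crop(b,165,105,365,235,2.2),crop(c,240,110,400,300,1.5)[:286]]))
E
```

```text
time: 8.72
tool_pos: [0.3943, -0.1456, 0.2852]
ee_rot: [-0.24, -3.132, 0.001]
wrist_force: [-0.0, 0.6, 0.4]
grip_width: 0.0849
gripper_force: 0.0
skimmer [0.57910591 0.21817788] 0.13669813628435534 (245.88392639160156, 89.64918518066406)
drain [0.59548549 0.01314371] -0.14972531332923555 (243.90989685058594, 108.93389892578125)
turner [ 0.6224113  -0.20820311] -0.1902506356369713 (167.2601776123047, 87.34013366699219)
[257 128  16  10  63] [('drain', array([ 0.0561, -0.0018]))]
[335 133   6   9  28] [('turner', array([0.0146, 0.0175]))]
[254 141   7   6  29] [('drain', array([0.0204, 0.0144]))]
[263 143   8   7  35] [('drain', array([ 0.0194, -0.0145]))]
[257 174   8   5  27] [('drain', array([-0.0654, -0.013 ]))]
[294 215  12  14  94] []
[312 225  20  10  90] [('turner', array([-0.2423,  0.014 ]))]
d [-0.1083  0.1875  0.0059] rot [-0.001  0.002 -0.007] |d| 0.217Traceback (most recent call last):
  File "<stdin>", line 7, in <module>
    return _nx.concatenate(arrs, 1, dtype=dtype, casting=casting)
           ~~~~~~~~~~~~~~~^^^^^^^^^^^^^^^^^^^^^^^^^^^^^^^^^^^^^^^
ValueError: all the input array dimensions except for the concatenation axis must match exactly, but along dimension 0, the array at index 0 has size 286 and the array at index 1 has size 285
```

In the tool's units: 0.1875 m is 0.375, -0.108 m is -0.216, -0.007 rad is -0.0045.

```bash
echo '[0, 0.06, 0, 0, 0, 0, 0.085, 0, 0.13, 0, 0, 0, 0, 0.085, -0.01, 0.2, 0, 0, 0, 0, 0.085, -0.04, 0.27, 0, 0, 0, 0, 0.085, -0.09, 0.33, 0, 0, 0, 0, 0.085, -0.14, 0.364, 0, 0, 0, -0.0045, 0.085, -0.19, 0.375, 0, 0, 0, -0.0045, 0.085, -0.216, 0.375, 0.01, 0, 0, -0.0045, 0.085, -0.216, 0.375, 0.06, 0, 0, -0.0045, 0.085, -0.216, 0.375, 0.12, 0, 0, -0.0045, 0.085]' | python3 shift.py
echo '[0, 0, 0.052, 0, 0, 0, 0.085, 0, 0, 0.052, 0, 0, 0, 0.085, 0, 0, 0.052, 0, 0, 0, 0.07, 0, 0, 0.052, 0, 0, 0, 0.06, 0, 0, 0.052, 0, 0, 0, 0.055, 0, 0, 0.052, 0, 0, 0, 0.04, 0, 0, 0.052, 0, 0, 0, 0.04, 0, 0, 0.052, 0, 0, 0, 0.04, 0, 0, 0.052, 0, 0, 0, 0.04]' | python3 shift.py 60
python3 - <<'E'
from h import *
b,_=snap("top","t7");c,_=snap("side","s7");st,_=stands(cv2.imread("pics/top0.png"))
print(loc(st,"drain",r.get_state()["tool_pos"]))
t6=cv2.imread("pics/t6.png")
cv2.imwrite("pics/v7.png",np.hstack([crop(t6,290,105,370,235,2.2),crop(b,165,105,365,235,2.2),]))
E
```

```text
time: 9.65
tool_pos: [0.536, 0.0227, 0.2263]
ee_rot: [0.225, 3.128, -0.001]
wrist_force: [0.2, 0.2, -0.0]
grip_width: 0.0853
gripper_force: 0.0
time: 10.4
tool_pos: [0.5341, 0.0225, 0.2012]
ee_rot: [0.227, 3.128, -0.001]
wrist_force: [1.3, -0.4, 7.1]
grip_width: 0.0513
gripper_force: 62.0
[-0.0624 -0.0008]
```

View pics/v7.png

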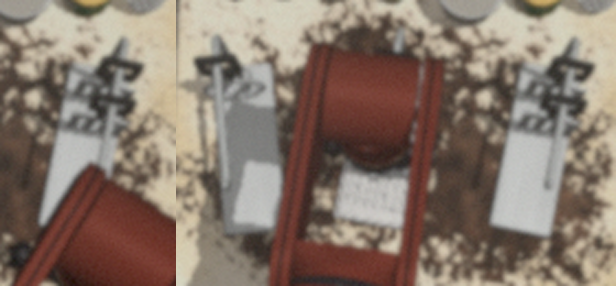

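In the tool's units: 0.128 m is 0.256, -0.022 m is -0.044.

```bash
echo '[0, 0, -0.024, 0, 0, 0, 0.04, 0, 0, -0.044, 0, 0, 0, 0.04, 0, 0, -0.044, 0, 0, 0, 0.04, 0.03, 0, -0.044, 0, 0, 0, 0.04, 0.07, 0, -0.044, 0, 0, 0, 0.04, 0.12, 0, -0.044, 0, 0, 0, 0.04, 0.17, 0, -0.044, 0, 0, 0, 0.04, 0.21, 0, -0.044, 0, 0, 0, 0.04, 0.24, 0, -0.044, 0, 0, 0, 0.04, 0.256, 0, -0.044, 0, 0, 0, 0.04]' | python3 shift.py
python3 - <<'E'
from h import *
b,_=snap("top","t8");st,_=stands(b)
for k in st: print(k,st[k][0],st[k][1],st[k][2])
st,_=stands(cv2.imread("pics/top0.png"))
go(W(st,"skimmer",(-.18,0,.223)),st["skimmer"][1])
E
```

```text
time: 11.33
tool_pos: [0.404, 0.0416, 0.2204]
ee_rot: [-0.227, -3.133, -0.0]
wrist_force: [0.1, 0.2, -1.5]
grip_width: 0.0513
gripper_force: 62.5
skimmer [0.58158448 0.21756584] 0.1307121823916979 (243.93569946289062, 86.62001037597656)
drain [0.64260957 0.00784693] -0.13595570522909028 (195.8269805908203, 110.37294006347656)
turner [ 0.58930956 -0.20323437] -0.1963071965880303 (200.63311767578125, 89.86426544189453)
d [ 0.0257  0.1522 -0.0025] rot [ 0.    -0.001 -0.255] |d| 0.154
```

In the tool's units: 0.152 m is 0.304, 0.02 m is 0.04, -0.258 rad is -0.1642.

```bash
echo '[0.008, 0.03, -0.004, 0, 0, -0.0159, 0.04, 0.02, 0.07, -0.004, 0, 0, -0.0382, 0.04, 0.03, 0.12, -0.004, 0, 0, -0.0637, 0.04, 0.04, 0.17, -0.004, 0, 0, -0.0923, 0.04, 0.048, 0.22, -0.004, 0, 0, -0.121, 0.04, 0.052, 0.264, -0.004, 0, 0, -0.1432, 0.04, 0.052, 0.294, -0.004, 0, 0, -0.156, 0.04, 0.052, 0.304, -0.004, 0, 0, -0.1642, 0.04, 0.052, 0.304, -0.004, 0, 0, -0.1642, 0.04, 0.052, 0.304, -0.004, 0, 0, -0.1642, 0.04]' | python3 shift.py
python3 - <<'E'
from h import *
st,_=stands(cv2.imread("pics/top0.png"));s=r.get_state();print(loc(st,"skimmer",s["tool_pos"]))
b,_=snap("top","t9");c,_=snap("side","s9");n,_=stands(b);k="skimmer";print(n[k][:3])
go(W(st,"skimmer",(-.05,0,.223)),st["skimmer"][1])
E
```

```text
time: 12.22
tool_pos: [0.402, 0.1951, 0.2224]
ee_rot: [0.178, -3.136, 0.001]
wrist_force: [-0.0, -0.1, -1.1]
grip_width: 0.0511
gripper_force: 63.0
[-0.1783 -0.0011]
(array([0.57930051, 0.21666338]), np.float64(0.13904631199650552), (246.21774291992188, 86.47618103027344))
d [-0.1284  0.0014 -0.0006] rot [-0.    -0.     0.001] |d| 0.128
```

In the tool's units: -0.128 m is -0.256, -0.12 m is -0.24.

```bash
echo '[-0.03, 0.002, 0, 0, 0, 0, 0.04, -0.07, 0.002, 0, 0, 0, 0, 0.04, -0.11, 0.002, 0, 0, 0, 0, 0.04, -0.15, 0.002, 0, 0, 0, 0, 0.04, -0.18, 0.002, 0, 0, 0, 0, 0.04, -0.21, 0.002, 0, 0, 0, 0, 0.04, -0.24, 0.002, 0, 0, 0, 0, 0.04, -0.256, 0.002, 0, 0, 0, 0, 0.04]' | python3 shift.py
python3 - <<'E'
from h import *
st,_=stands(cv2.imread("pics/top0.png"));s=r.get_state();print(loc(st,"skimmer",s["tool_pos"]))
a,_=snap("wrist","w10");c,_=snap("side","s10")
m=cv2.imread("pics/w2.png")
for im in(m,a): # rail centre column vs finger mid in wrist picture, row 215
    g=im[225].astype(int).max(1);print((np.where(g[200:400]<70)[0]+200).tolist()[::3])
go(W(st,"skimmer",(.016,0,.223)),st["skimmer"][1])
E
```

```text
time: 12.98
tool_pos: [0.5304, 0.2097, 0.2224]
ee_rot: [-0.174, 3.136, -0.0]
wrist_force: [-0.6, -0.5, -1.7]
grip_width: 0.0513
gripper_force: 63.0
[-0.049  -0.0008]
[200, 239, 242, 271, 311]
[200, 203, 239, 242, 245, 270, 309, 312]
d [-0.0657  0.0004 -0.0007] rot [-0.    -0.     0.001] |d| 0.066
```

In the tool's units: -0.065 m is -0.13, -0.055 m is -0.11.

```bash
echo '[-0.03, 0, 0, 0, 0, 0, 0.04, -0.07, 0, 0, 0, 0, 0, 0.04, -0.11, 0, 0, 0, 0, 0, 0.04, -0.13, 0, 0, 0, 0, 0, 0.04, -0.13, 0, 0, 0, 0, 0, 0.04, -0.13, 0, 0.02, 0, 0, 0, 0.04, -0.13, 0, 0.036, 0, 0, 0, 0.04, -0.13, 0, 0.041, 0, 0, 0, 0.04, -0.13, 0, 0.041, 0, 0, 0, 0.04, -0.13, 0, 0.041, 0, 0, 0, 0.04]' | python3 shift.py
echo '[0, 0, 0, 0, 0, 0, 0.054, 0, 0, 0, 0, 0, 0, 0.058, 0, 0, 0, 0, 0, 0, 0.065, 0, 0, 0, 0, 0, 0, 0.075, 0, 0, 0, 0, 0, 0, 0.085, 0, 0, 0, 0, 0, 0, 0.085, 0, 0, 0, 0, 0, 0, 0.085, 0, 0, -0.02, 0, 0, 0, 0.085, 0, 0, -0.06, 0, 0, 0, 0.085, 0, 0, -0.12, 0, 0, 0, 0.085]' | python3 shift.py
echo '[0, 0, -0.04, 0, 0, 0, 0.085, 0.06, 0, -0.04, 0, 0, 0, 0.085, 0.13, 0, -0.04, 0, 0, 0, 0.085, 0.2, 0, -0.04, 0, 0, 0, 0.085, 0.27, 0, -0.04, 0, 0, 0, 0.085, 0.34, 0, -0.04, 0, 0, 0.0127, 0.085, 0.4, 0, -0.04, 0, 0, 0.0318, 0.085, 0.43, 0, -0.04, 0, 0, 0.0382, 0.085]' | python3 shift.py
python3 - <<'E'
from h import *
b,_=snap("top","t11");c,_=snap("side","s11");st,_=stands(b)
for k in st: print(k,st[k][0],st[k][1],st[k][2])
for p,s in blobs(b): print(s,[(k,loc(st,k,p)) for k in st if abs(p[1]-st[k][0][1])<.08])
st,_=stands(cv2.imread("pics/top0.png"))
go(W(st,"drain",(.02,0,.28)),st["drain"][1])
cv2.imwrite("pics/v11.png",np.hstack([crop(b,165,105,365,235,2),crop(c,225,110,400,240,2)]))
E
```

```text
time: 13.92
tool_pos: [0.5923, 0.2181, 0.2015]
ee_rot: [0.178, -3.135, 0.0]
wrist_force: [-1.5, -0.5, -0.2]
grip_width: 0.0511
gripper_force: 63.3
time: 14.75
tool_pos: [0.5917, 0.2178, 0.2598]
ee_rot: [0.177, -3.131, 0.002]
wrist_force: [0.6, 1.1, -0.2]
grip_width: 0.0851
gripper_force: 0.0
time: 15.42
tool_pos: [0.3771, 0.1938, 0.2828]
ee_rot: [-0.082, 3.14, 0.001]
wrist_force: [0.1, -0.5, 0.3]
grip_width: 0.0852
gripper_force: 0.0
skimmer [0.5791136  0.21667875] 0.12132839281037078 (246.00477600097656, 87.11295318603516)
drain [0.59499343 0.01514924] -0.1720592480209131 (245.78623962402344, 111.52281188964844)
turner [ 0.58892547 -0.20283724] -0.18277780561820922 (248.45144653320312, 89.78990936279297)
[256 127   9   8  30] [('drain', array([0.0585, 0.0135]))]
[266 129   7   9  34] [('drain', array([ 0.057 , -0.0156]))]
[263 143   8   7  34] [('drain', array([ 0.0208, -0.0165]))]
[183 197  16  38 144] [('skimmer', array([-0.1696, -0.0017]))]
[207 224   5   9  29] [('skimmer', array([-0.2007, -0.0517]))]
d [-0.2271 -0.1952  0.0036] rot [0.001 0.002 0.198] |d| 0.3
```

View pics/v11.png

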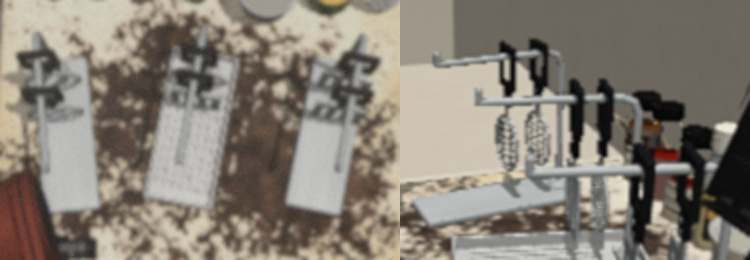

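In the tool's units: -0.215 m is -0.43, -0.02 m is -0.04, 0.198 rad is 0.1261.

```bash
echo '[0, -0.04, 0, 0, 0, 0.0127, 0.085, -0.01, -0.1, 0, 0, 0, 0.0318, 0.085, -0.02, -0.17, 0, 0, 0, 0.0541, 0.085, -0.04, -0.24, 0, 0, 0, 0.0764, 0.085, -0.09, -0.3, 0, 0, 0, 0.1019, 0.085, -0.15, -0.33, 0, 0, 0, 0.121, 0.085, -0.22, -0.344, 0, 0, 0, 0.1261, 0.085, -0.29, -0.358, 0, 0, 0, 0.1261, 0.085, -0.36, -0.372, 0, 0, 0, 0.1261, 0.085, -0.43, -0.386, 0.006, 0, 0, 0.1261, 0.085]' | python3 shift.py
python3 - <<'E'
from h import *
st,_=stands(cv2.imread("pics/top0.png"));go(W(st,"drain",(.02,0,.2)),st["drain"][1])
E
```

```text
time: 16.35
tool_pos: [0.608, 0.0115, 0.2795]
ee_rot: [0.228, 3.131, -0.0]
wrist_force: [0.1, 0.2, 1.0]
grip_width: 0.085
gripper_force: 0.0
d [-0.0075  0.0011  0.0795] rot [-0.     0.002 -0.001] |d| 0.08
```

In the tool's units: 0.079 m is 0.158, 0.06 m is 0.12.

```bash
echo '[-0.015, 0.002, 0, 0, 0, 0, 0.085, -0.015, 0.002, 0.06, 0, 0, 0, 0.085, -0.015, 0.002, 0.12, 0, 0, 0, 0.085, -0.015, 0.002, 0.158, 0, 0, 0, 0.085, -0.015, 0.002, 0.158, 0, 0, 0, 0.085, -0.015, 0.002, 0.158, 0, 0, 0, 0.07, -0.015, 0.002, 0.158, 0, 0, 0, 0.06, -0.015, 0.002, 0.158, 0, 0, 0, 0.055, -0.015, 0.002, 0.158, 0, 0, 0, 0.04, -0.015, 0.002, 0.158, 0, 0, 0, 0.04]' | python3 shift.py 60
echo '[0, 0, 0, 0, 0, 0, 0.04, 0, 0, 0, 0, 0, 0, 0.04, 0, 0, 0, 0, 0, 0, 0.04]' | python3 shift.py
echo '[0, 0, -0.024, 0, 0, 0, 0.04, 0, 0, -0.044, 0, 0, 0, 0.04, 0, 0, -0.044, 0, 0, 0, 0.04, 0.03, 0, -0.044, 0, 0, 0, 0.04, 0.07, 0, -0.044, 0, 0, 0, 0.04, 0.12, 0, -0.044, 0, 0, 0, 0.04, 0.16, 0, -0.044, 0, 0, 0, 0.04, 0.17, 0, -0.044, 0, 0, 0, 0.04, 0.17, 0, -0.044, 0, 0, 0, 0.04]' | python3 shift.py
python3 - <<'E'
from h import *
st,_=stands(cv2.imread("pics/top0.png"));print(loc(st,"drain",r.get_state()["tool_pos"]))
E
```

```text
time: 17.18
tool_pos: [0.6139, 0.0127, 0.2029]
ee_rot: [0.227, 3.128, 0.0]
wrist_force: [1.2, 0.6, 7.2]
grip_width: 0.0508
gripper_force: 61.8
time: 17.43
tool_pos: [0.6139, 0.0127, 0.2029]
ee_rot: [0.227, 3.128, 0.0]
wrist_force: [0.1, 0.7, 5.5]
grip_width: 0.0512
gripper_force: 61.8
time: 18.18
tool_pos: [0.5274, 0.025, 0.2223]
ee_rot: [0.227, 3.133, -0.0]
wrist_force: [0.3, 0.6, -1.4]
grip_width: 0.0511
gripper_force: 62.5
[-0.0693  0.0007]
```

The rows are not in the units I measure in: shifts go in shares of 0.5 m and turns go in shares of 90 degrees. I convert before sending: 0.12 m is 0.24, 0.118 m is 0.236.

```bash
echo '[0, 0, -0.006, 0, 0, 0, 0.04, 0.03, 0, -0.006, 0, 0, 0, 0.04, 0.07, 0, -0.006, 0, 0, 0, 0.04, 0.12, 0, -0.006, 0, 0, 0, 0.04, 0.17, 0, -0.006, 0, 0, 0, 0.04, 0.21, 0, -0.006, 0, 0, 0, 0.04, 0.236, 0, -0.006, 0, 0, 0, 0.04, 0.24, 0, -0.006, 0, 0, 0, 0.04]' | python3 shift.py
python3 - <<'E'
from h import *
b,_=snap("top","t12");st,_=stands(b)
for k in st: print(k,st[k][0],st[k][1],st[k][2])
st,_=stands(cv2.imread("pics/top0.png"))
go(W(st,"turner",(-.18,0,.2255)),st["turner"][1])
E
```

```text
time: 18.85
tool_pos: [0.4089, 0.0423, 0.2255]
ee_rot: [0.227, 3.133, -0.0]
wrist_force: [0.7, 0.4, -0.9]
grip_width: 0.0508
gripper_force: 62.6
skimmer [0.58171372 0.21693827] 0.1144195454090815 (243.78318786621094, 85.57501983642578)
drain [0.65052982 0.00619538] -0.14479660109982628 (188.19973754882812, 109.69015502929688)
turner [ 0.58926767 -0.20275489] -0.18277780561820922 (200.91656494140625, 89.50358581542969)
d [-0.0334 -0.2096  0.0003] rot [0.    0.002 0.037] |d| 0.212
```

In the tool's units: -0.21 m is -0.42, -0.033 m is -0.066, 0.036 rad is 0.0229.

```bash
echo '[0, -0.03, 0, 0, 0, 0, 0.04, 0, -0.07, 0, 0, 0, 0.0032, 0.04, -0.008, -0.12, 0, 0, 0, 0.0064, 0.04, -0.02, -0.18, 0, 0, 0, 0.0095, 0.04, -0.03, -0.24, 0, 0, 0, 0.0127, 0.04, -0.04, -0.3, 0, 0, 0, 0.0159, 0.04, -0.052, -0.35, 0, 0, 0, 0.0191, 0.04, -0.06, -0.39, 0, 0, 0, 0.0229, 0.04, -0.066, -0.414, 0, 0, 0, 0.0229, 0.04, -0.066, -0.42, 0, 0, 0, 0.0229, 0.04]' | python3 shift.py
python3 - <<'E'
from h import *
st,_=stands(cv2.imread("pics/top0.png"));print(loc(st,"turner",r.get_state()["tool_pos"]))
b,_=snap("top","t13");c,_=snap("side","s13");n,_=stands(b);print(n["turner"][:3],n["skimmer"][:2])
d=cv2.absdiff(c,cv2.imread("pics/s11.png")).max(2);print("pin diff",d[150:210,270:300].mean(), d[290:320,260:380].mean())
go(W(st,"turner",(-.05,0,.2255)),st["turner"][1])
E
```

```text
time: 19.73
tool_pos: [0.4128, -0.1729, 0.2252]
ee_rot: [0.287, 3.128, -0.001]
wrist_force: [0.7, -1.4, -1.6]
grip_width: 0.0512
gripper_force: 62.9
[-0.1793 -0.0027]
(array([ 0.5912611 , -0.20188278]), np.float64(-0.19874998109790454), (198.95733642578125, 86.34724426269531)) (array([0.57919318, 0.21624895]), np.float64(0.11882649444667437))
pin diff 13.991666666666667 12.560277777777777
d [-0.1303  0.0007 -0.0007] rot [ 0.001 -0.    -0.   ] |d| 0.13
```

In the tool's units: -0.13 m is -0.26, -0.12 m is -0.24.

```bash
echo '[-0.03, 0.002, 0, 0, 0, 0, 0.04, -0.07, 0.002, 0, 0, 0, 0, 0.04, -0.11, 0.002, 0, 0, 0, 0, 0.04, -0.15, 0.002, 0, 0, 0, 0, 0.04, -0.18, 0.002, 0, 0, 0, 0, 0.04, -0.21, 0.002, 0, 0, 0, 0, 0.04, -0.24, 0.002, 0, 0, 0, 0, 0.04, -0.26, 0.002, 0, 0, 0, 0, 0.04]' | python3 shift.py
python3 - <<'E'
from h import *
st,_=stands(cv2.imread("pics/top0.png"));s=r.get_state();print(loc(st,"turner",s["tool_pos"]))
a,_=snap("wrist","w14")
g=a[225].astype(int).max(1);print((np.where(g[200:400]<70)[0]+200).tolist()[::3])
go(W(st,"turner",(-.03,0,.2255)),st["turner"][1])
E
```

```text
time: 20.5
tool_pos: [0.5414, -0.1911, 0.2249]
ee_rot: [0.28, 3.129, 0.001]
wrist_force: [0.0, -0.7, -1.4]
grip_width: 0.0508
gripper_force: 62.9
[-0.0495  0.0026]
[261, 264, 267, 270, 295, 298, 301, 310, 331]
d [-0.0184 -0.0026 -0.0006] rot [0.001 0.001 0.003] |d| 0.019
```

Run:
```python
from h import *
c,_=snap("side","s14");t,_=snap("top","t14");a=cv2.imread("pics/w14.png")
st,_=stands(t);print(st["turner"])
cv2.imwrite("pics/v14.png",np.hstack([a[:,100:400],crop(c,250,150,400,310,2.4),crop(t,310,120,360,235,3.34)[:384][:, :160]]) if 1 else 0)
```

```text
Traceback (most recent call last):
KeyError: 'turner'
```

Run:
```python
from h import *
c=cv2.imread("pics/s14.png");t=cv2.imread("pics/t14.png");a=cv2.imread("pics/w14.png")
cv2.imwrite("pics/v14.png",np.hstack([a[:,100:400],crop(c,250,150,400,310,2.4)[:384],cv2.resize(t[115:235,310:360],(130,384))]))
```

```text
(no output)
```

View pics/v14.png

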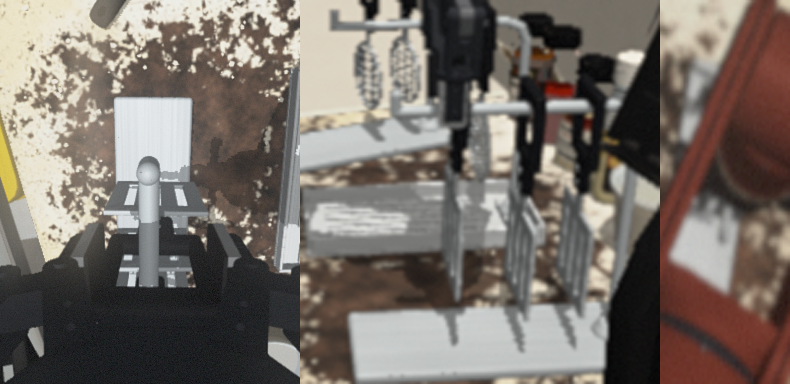

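In the tool's units: 0.021 m is 0.042, -0.002 m is -0.004.

```bash
echo '[-0.02, -0.002, 0, 0, 0, 0, 0.04, -0.036, -0.004, 0, 0, 0, 0, 0.04, -0.036, -0.004, 0, 0, 0, 0, 0.04, -0.036, -0.004, 0.02, 0, 0, 0, 0.04, -0.036, -0.004, 0.036, 0, 0, 0, 0.04, -0.036, -0.004, 0.042, 0, 0, 0, 0.04, -0.036, -0.004, 0.042, 0, 0, 0, 0.04, -0.036, -0.004, 0.042, 0, 0, 0, 0.04]' | python3 shift.py
echo '[0, 0, 0, 0, 0, 0, 0.054, 0, 0, 0, 0, 0, 0, 0.058, 0, 0, 0, 0, 0, 0, 0.065, 0, 0, 0, 0, 0, 0, 0.075, 0, 0, 0, 0, 0, 0, 0.085, 0, 0, 0, 0, 0, 0, 0.085, 0, 0, 0, 0, 0, 0, 0.085, 0, 0, -0.02, 0, 0, 0, 0.085, 0, 0, -0.06, 0, 0, 0, 0.085, 0, 0, -0.12, 0, 0, 0, 0.085]' | python3 shift.py
echo '[0, 0, -0.04, 0, 0, 0, 0.085, 0.06, 0, -0.04, 0, 0, 0, 0.085, 0.13, 0, -0.04, 0, 0, 0, 0.085, 0.2, 0, -0.04, 0, 0, 0, 0.085, 0.27, 0, -0.04, 0, 0, 0, 0.085, 0.32, 0.02, -0.04, 0, 0, 0, 0.085, 0.34, 0.04, -0.04, 0, 0, 0, 0.085]' | python3 shift.py
python3 - <<'E'
from h import *
b,_=snap("top","t15");c,_=snap("side","s15");st,_=stands(b)
for k in st: print(k,st[k][0],st[k][1],st[k][2])
for p,s in blobs(b): print(s,[(k,loc(st,k,p)) for k in st if abs(p[1]-st[k][0][1])<.08])
st,_=stands(cv2.imread("pics/top0.png"))
go(W(st,"drain",(.057,0,.28)),st["drain"][1])
E
```

```text
time: 21.32
tool_pos: [0.5565, -0.1977, 0.2032]
ee_rot: [-0.284, -3.128, -0.001]
wrist_force: [1.3, -0.2, -0.8]
grip_width: 0.0505
gripper_force: 63.1
time: 22.15
tool_pos: [0.5557, -0.1972, 0.2621]
ee_rot: [-0.283, -3.123, -0.003]
wrist_force: [1.1, -0.3, -1.5]
grip_width: 0.0851
gripper_force: 0.0
time: 22.73
tool_pos: [0.3912, -0.1473, 0.2848]
ee_rot: [0.286, 3.128, -0.001]
wrist_force: [0.7, 0.2, 1.3]
grip_width: 0.0848
gripper_force: 0.0
skimmer [0.58043545 0.21564204] 0.10721763377458604 (245.53553771972656, 87.3346176147461)
drain [0.59540254 0.01388009] -0.14201719302816507 (243.720703125, 110.76801300048828)
turner [ 0.60953141 -0.18785804] -0.19139006910936196 (183.763427734375, 52.35711669921875)
[256 128   9   7  27] [('drain', array([0.0577, 0.013 ]))]
[266 130   7   8  32] [('drain', array([ 0.0552, -0.0166]))]
[335 133   6  10  26] [('turner', array([0.031 , 0.0001]))]
[329 162  10  10  47] [('turner', array([-0.0493, -0.0027]))]
[340 165   9   6  33] [('turner', array([-0.046 , -0.0324]))]
[294 216  13  12  93] []
[314 227  15   8  60] [('turner', array([-0.2277, -0.0041]))]
d [-0.2279  0.1972  0.0056] rot [-0.001  0.002 -0.036] |d| 0.301
```

In the tool's units: -0.215 m is -0.43, 0.195 m is 0.39, -0.036 rad is -0.0229.

```bash
echo '[0, 0.05, 0, 0, 0, 0, 0.085, 0, 0.12, 0, 0, 0, 0, 0.085, -0.01, 0.19, 0, 0, 0, -0.0064, 0.085, -0.04, 0.26, 0, 0, 0, -0.0127, 0.085, -0.09, 0.32, 0, 0, 0, -0.0229, 0.085, -0.15, 0.36, 0, 0, 0, -0.0229, 0.085, -0.22, 0.376, 0, 0, 0, -0.0229, 0.085, -0.29, 0.38, 0, 0, 0, -0.0229, 0.085, -0.36, 0.384, 0, 0, 0, -0.0229, 0.085, -0.43, 0.39, 0.006, 0, 0, -0.0229, 0.085]' | python3 shift.py
python3 - <<'E'
from h import *
st,_=stands(cv2.imread("pics/top0.png"));go(W(st,"drain",(.057,0,.2)),st["drain"][1])
b,_=snap("top","t16");n,_=stands(b)
for k in n: print(k,n[k][0],n[k][1],n[k][2])
E
```

```text
time: 23.67
tool_pos: [0.6432, 0.0054, 0.2813]
ee_rot: [0.225, 3.132, -0.001]
wrist_force: [0.3, -0.8, 1.0]
grip_width: 0.0852
gripper_force: 0.0
d [-0.0088  0.0021  0.0814] rot [-0.     0.002  0.   ] |d| 0.082
skimmer [0.58120241 0.21670465] 0.11709199427346251 (244.85537719726562, 87.14704132080078)
drain [ 0.58855327 -0.20084915] -0.1868841337030025 (244.7328338623047, 88.08528900146484)
```

Stands unmoved (the "drain" row here is the turner stand). Grip, lift and run forward.

```bash
echo '[-0.018, 0.004, 0, 0, 0, 0, 0.085, -0.018, 0.004, 0.06, 0, 0, 0, 0.085, -0.018, 0.004, 0.12, 0, 0, 0, 0.085, -0.018, 0.004, 0.16, 0, 0, 0, 0.085, -0.018, 0.004, 0.16, 0, 0, 0, 0.085, -0.018, 0.004, 0.16, 0, 0, 0, 0.07, -0.018, 0.004, 0.16, 0, 0, 0, 0.06, -0.018, 0.004, 0.16, 0, 0, 0, 0.055, -0.018, 0.004, 0.16, 0, 0, 0, 0.04, -0.018, 0.004, 0.16, 0, 0, 0, 0.04]' | python3 shift.py 60
echo '[0, 0, 0, 0, 0, 0, 0.04, 0, 0, 0, 0, 0, 0, 0.04, 0, 0, 0, 0, 0, 0, 0.04]' | python3 shift.py
echo '[0, 0, -0.024, 0, 0, 0, 0.04, 0, 0, -0.048, 0, 0, 0, 0.04, 0, 0, -0.048, 0, 0, 0, 0.04, 0.03, 0, -0.048, 0, 0, 0, 0.04, 0.07, 0, -0.048, 0, 0, 0, 0.04, 0.12, 0, -0.048, 0, 0, 0, 0.04, 0.17, 0, -0.048, 0, 0, 0, 0.04, 0.22, 0, -0.048, 0, 0, 0, 0.04, 0.24, 0, -0.048, 0, 0, 0, 0.04, 0.24, 0, -0.048, 0, 0, 0, 0.04]' | python3 shift.py
python3 - <<'E'
from h import *
st,_=stands(cv2.imread("pics/top0.png"));print(loc(st,"drain",r.get_state()["tool_pos"]))
E
```

```text
time: 24.55
tool_pos: [0.651, 0.006, 0.2039]
ee_rot: [0.227, 3.128, 0.0]
wrist_force: [1.5, 0.5, 5.6]
grip_width: 0.051
gripper_force: 61.8
time: 24.8
tool_pos: [0.651, 0.006, 0.2038]
ee_rot: [0.227, 3.128, -0.0]
wrist_force: [1.2, 0.7, 6.4]
grip_width: 0.051
gripper_force: 61.9
time: 25.63
tool_pos: [0.5292, 0.0238, 0.2253]
ee_rot: [-0.227, -3.133, 0.0]
wrist_force: [0.7, 0.2, -0.7]
grip_width: 0.0514
gripper_force: 62.5
[-0.0675 -0.0002]
```

In the tool's units: 0.122 m is 0.244, 0.118 m is 0.236.

```bash
echo '[0.03, 0, 0, 0, 0, 0, 0.04, 0.07, 0, 0, 0, 0, 0, 0.04, 0.12, 0, 0, 0, 0, 0, 0.04, 0.17, 0, 0, 0, 0, 0, 0.04, 0.21, 0, 0, 0, 0, 0, 0.04, 0.236, 0, 0, 0, 0, 0, 0.04, 0.244, 0, 0, 0, 0, 0, 0.04, 0.244, 0, 0, 0, 0, 0, 0.04]' | python3 shift.py
python3 - <<'E'
from h import *
b,_=snap("top","t17");st,_=stands(b)
for k in st: print(k,st[k][0],st[k][1],st[k][2])
st,_=stands(cv2.imread("pics/top0.png"))
go(W(st,"skimmer",(-.18,0,.2255)),st["skimmer"][1])
E
```

```text
time: 26.3
tool_pos: [0.4105, 0.0409, 0.2257]
ee_rot: [0.227, 3.132, -0.0]
wrist_force: [0.8, 1.0, -0.1]
grip_width: 0.0512
gripper_force: 62.5
skimmer [0.58161276 0.21685576] 0.1264830992254089 (243.41464233398438, 86.36474609375)
drain [0.65250349 0.00553964] -0.14968110485514075 (194.28176879882812, 110.89852905273438)
turner [ 0.58920484 -0.20209679] -0.18315930344436282 (157.4921112060547, 88.15443420410156)
d [3.31e-02 1.52e-01 1.00e-04] rot [-0.     0.002 -0.256] |d| 0.156
```

In the tool's units: 0.152 m is 0.304, 0.147 m is 0.294, -0.256 rad is -0.163.

```bash
echo '[0.012, 0.03, 0, 0, 0, -0.0159, 0.04, 0.026, 0.07, 0, 0, 0, -0.0382, 0.04, 0.04, 0.12, 0, 0, 0, -0.0637, 0.04, 0.052, 0.17, 0, 0, 0, -0.0923, 0.04, 0.06, 0.22, 0, 0, 0, -0.121, 0.04, 0.066, 0.264, 0, 0, 0, -0.1432, 0.04, 0.066, 0.294, 0, 0, 0, -0.156, 0.04, 0.066, 0.304, 0, 0, 0, -0.163, 0.04, 0.066, 0.304, 0, 0, 0, -0.163, 0.04, 0.066, 0.304, 0, 0, 0, -0.163, 0.04]' | python3 shift.py
python3 - <<'E'
from h import *
st,_=stands(cv2.imread("pics/top0.png"));s=r.get_state();print(loc(st,"skimmer",s["tool_pos"]))
b,_=snap("top","t18");n,_=stands(b);k="skimmer";print(n[k][:3])
go(W(st,"skimmer",(-.05,0,.2255)),st["skimmer"][1])
E
```

```text
time: 27.18
tool_pos: [0.3997, 0.1959, 0.2248]
ee_rot: [0.174, -3.136, 0.001]
wrist_force: [-0.7, 0.7, -1.8]
grip_width: 0.0507
gripper_force: 62.8
[-1.805e-01 -1.000e-04]
(array([0.57969661, 0.21649141]), np.float64(0.13537913085308806), (245.2033233642578, 85.87210845947266))
d [-0.1306  0.0005 -0.0008] rot [-0.001 -0.    -0.   ] |d| 0.131
```

In the tool's units: -0.13 m is -0.26, -0.12 m is -0.24.

```bash
echo '[-0.03, 0, 0, 0, 0, 0, 0.04, -0.07, 0, 0, 0, 0, 0, 0.04, -0.11, 0, 0, 0, 0, 0, 0.04, -0.15, 0, 0, 0, 0, 0, 0.04, -0.18, 0, 0, 0, 0, 0, 0.04, -0.21, 0, 0, 0, 0, 0, 0.04, -0.24, 0, 0, 0, 0, 0, 0.04, -0.26, 0, 0, 0, 0, 0, 0.04]' | python3 shift.py
python3 - <<'E'
from h import *
st,_=stands(cv2.imread("pics/top0.png"));s=r.get_state();print(loc(st,"skimmer",s["tool_pos"]))
a,_=snap("wrist","w19");c,_=snap("side","s19")
cv2.imwrite("pics/v19.png",np.hstack([a[:,100:400],crop(c,225,110,385,270,2.4)]))
go(W(st,"skimmer",(-.027,0,.2255)),st["skimmer"][1])
E
```

```text
time: 27.9
tool_pos: [0.5299, 0.2092, 0.2249]
ee_rot: [-0.171, 3.137, -0.001]
wrist_force: [-0.6, -0.4, -0.8]
grip_width: 0.0509
gripper_force: 62.8
[-0.0496 -0.0012]
d [-0.0228  0.0009 -0.0007] rot [-0.     0.    -0.002] |d| 0.023
```

View pics/v19.png

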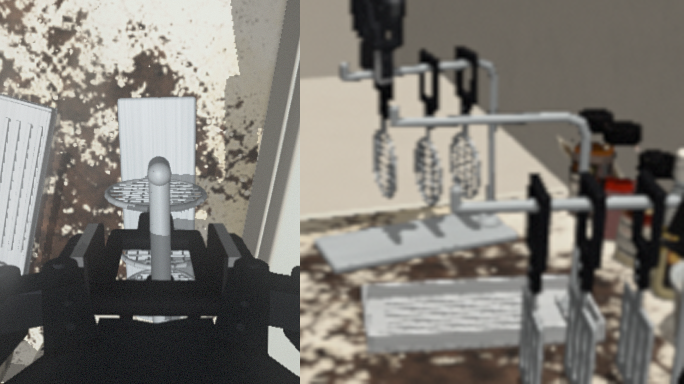

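The skimmer is threaded: the pin shows at (160,165), rail centred between the fingers. The drain rail is empty and three turners hang on theirs.

In the tool's units: -0.022 m is -0.044, 0.0205 m is 0.041.

```bash
echo '[-0.02, 0, 0, 0, 0, 0, 0.04, -0.044, 0.002, 0, 0, 0, 0, 0.04, -0.044, 0.002, 0, 0, 0, 0, 0.04, -0.044, 0.002, 0.02, 0, 0, 0, 0.04, -0.044, 0.002, 0.036, 0, 0, 0, 0.04, -0.044, 0.002, 0.041, 0, 0, 0, 0.04, -0.044, 0.002, 0.041, 0, 0, 0, 0.04, -0.044, 0.002, 0.041, 0, 0, 0, 0.04]' | python3 shift.py
echo '[0, 0, 0, 0, 0, 0, 0.054, 0, 0, 0, 0, 0, 0, 0.058, 0, 0, 0, 0, 0, 0, 0.065, 0, 0, 0, 0, 0, 0, 0.075, 0, 0, 0, 0, 0, 0, 0.085, 0, 0, 0, 0, 0, 0, 0.085, 0, 0, 0, 0, 0, 0, 0.085, 0, 0, -0.02, 0, 0, 0, 0.085, 0, 0, -0.06, 0, 0, 0, 0.085, 0, 0, -0.12, 0, 0, 0, 0.085]' | python3 shift.py
echo '[0, 0, -0.04, 0, 0, 0, 0.085, 0.06, 0, -0.04, 0, 0, 0, 0.085, 0.13, 0, -0.04, 0, 0, 0, 0.085, 0.2, 0, -0.04, 0, 0, 0, 0.085, 0.27, 0, -0.04, 0, 0, 0, 0.085, 0.32, 0.04, -0.04, 0, 0, 0, 0.085, 0.34, 0.1, -0.04, 0, 0, 0, 0.085, 0.34, 0.16, -0.04, 0, 0, 0, 0.085, 0.34, 0.2, -0.04, 0, 0, 0, 0.085]' | python3 shift.py
for i in 1 2 3; do echo '[0, 0, 0, 0, 0, 0, 0.085, 0, 0, 0, 0, 0, 0, 0.085, 0, 0, 0, 0, 0, 0, 0.085, 0, 0, 0, 0, 0, 0, 0.085, 0, 0, 0, 0, 0, 0, 0.085, 0, 0, 0, 0, 0, 0, 0.085, 0, 0, 0, 0, 0, 0, 0.085, 0, 0, 0, 0, 0, 0, 0.085, 0, 0, 0, 0, 0, 0, 0.085, 0, 0, 0, 0, 0, 0, 0.085]' | python3 shift.py >/dev/null; done
python3 - <<'E'
from h import *
b,_=snap("top","t20");c,_=snap("side","s20");st,_=stands(b)
for k in st: print(k,st[k][0],st[k][1],st[k][2])
python=None
cv2.imwrite("pics/v20.png",np.hstack([crop(b,165,105,365,285,2),crop(c,165,110,385,290,1.8)[:360] if 0 else cv2.resize(c[110:330,165:395],(376,360))]))
E
```

```text
time: 28.67
tool_pos: [0.5492, 0.2139, 0.204]
ee_rot: [0.175, -3.136, 0.001]
wrist_force: [-1.8, -0.7, 1.2]
grip_width: 0.0514
gripper_force: 63.3
time: 29.5
tool_pos: [0.5484, 0.2136, 0.2626]
ee_rot: [0.174, -3.131, 0.002]
wrist_force: [0.3, -0.3, -0.0]
grip_width: 0.085
gripper_force: 0.0
time: 30.25
tool_pos: [0.3692, 0.2965, 0.2861]
ee_rot: [-0.176, 3.134, 0.003]
wrist_force: [-0.2, -0.4, -0.3]
grip_width: 0.0851
gripper_force: 0.0
skimmer [0.57935515 0.21697606] 0.12479843345409525 (245.97984313964844, 87.66038513183594)
drain [0.59494042 0.01366115] -0.16177944621320695 (252.37803649902344, 110.49751281738281)
turner [ 0.5889321  -0.20236804] -0.1905498417854421 (201.23550415039062, 88.57981872558594)
```

View pics/v20.png

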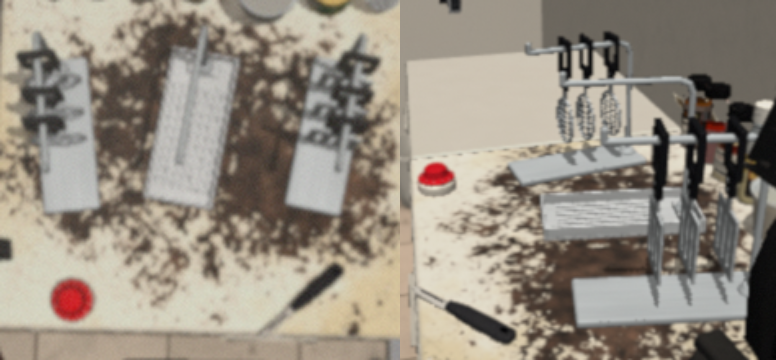

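Drain rail empty, three skimmers and three turners are hanging straight, and the timer and peeler are untouched. I'll check for stillness, then hand in.

```bash
for i in 1 2; do echo '[0, 0, 0, 0, 0, 0, 0.085, 0, 0, 0, 0, 0, 0, 0.085, 0, 0, 0, 0, 0, 0, 0.085, 0, 0, 0, 0, 0, 0, 0.085, 0, 0, 0, 0, 0, 0, 0.085, 0, 0, 0, 0, 0, 0, 0.085, 0, 0, 0, 0, 0, 0, 0.085, 0, 0, 0, 0, 0, 0, 0.085]' | python3 shift.py >/dev/null; done
python3 - <<'E'
from h import *
f=[eyes.camera("side")[120:320,225:400].astype(int) for _ in range(8)]
d=[int((abs(g-f[0]).max(2)>40).sum()) for g in f];print(d)
if max(d)<25: print(r.job_done())
E
```

```text
[0, 0, 0, 0, 0, 0, 0, 0]
the job is handed in; nothing more can be done
None
```

I moved all four utensils and handed the job in: the skimmer rail now holds three skimmers and the turner rail three turners (including the misplaced one), the drain rail is empty, and everything hung still in the last pictures.

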